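Mount the phone holder on its stand base

TASK

Take the phone holder (the post with the two-jawed bar on top, not the round lamp) out of the wooden block and set its foot into the slot of the black stand base until the flange sits flat on the metal plate. Then, with it seated, give it a quarter turn either way so that it locks, and let go, leaving it upright. Leave the lamp standing where it is.

Things in the scene. Friction and masses are not known exactly. Their poses are not given: they have to be found in the camera images.
- holder (a point): Phone holder, loose, 0.25 kg, upright in one of two wells of a wooden block (85 x 250 x 45 mm, wells 160 mm apart). This point: centre of its black top bar, 98 mm long (x), 18 thick (y), 34 high, on the post's axis; z up. Grip the bar mid-length across its thickness. At each end a 9 mm jaw sticks 25 mm out to +y at bar height, with pads; 68 mm is free between them. Post below: 16 mm diameter.
- flange (a point): Middle of the underside of the holder's round black flange (64 mm diameter, 6 thick), 130 mm straight below the bar's centre; axes as the holder's. Under it, at first hidden in the well (46 mm diameter, 30 deep): a neck 14 mm in diameter, 11 long, then a flat foot 36 mm long (along x, parallel to the bar), 14 wide, 10 high. Foot's end: 21 mm below this point.
- slot (a point): Stand base, fixed: black foot 170 mm wide, square hub 90 mm, 44 high, with a metal plate on top. This point: centre of the plate's slot at its upper face; z up. Slot 44 mm long (x), 22 wide (y), 8 deep, upper edges bevelled; below it a hollow 50 x 50 x 23 mm where the foot turns freely, no stops. Foot enters with bar parallel to slot, either way round; flange then lies on the plate. Locked: bar square to slot.
- lamp (a point): Lamp, loose, standing in the other well on a shorter post with the same flange: a round black head of 72 mm diameter and 30 mm height, flat below and domed above. This point is the centre of the head, 75 mm above its flange's underside; its top is 135 mm above the table. To be left alone.
Mind the look-alikes: they are no part of the job. Leave any pink or red look-alike of the part that bears holder alone. Leave any turquoise look-alike of the part that bears slot alone.

How it is judged:
On the way, in this order (a step that is already met when the one before it is completed fails the run):
1. the holder's foot is in the slot, flange on the plate, bar still along the slot (within 30 degrees) (z of holder in the frame of slot between 0.12 and 0.137 m and horizontal distance between holder and slot below 0.02 m and angle between holder's own z axis and vertical below 0.12 rad and angle between the x axis of holder and the x axis of slot, either way round below 0.52 rad), for 0.1 s.
2. the seated holder has been turned a quarter turn, to within 23 degrees of square to the slot (z of holder in the frame of slot between 0.12 and 0.137 m and horizontal distance between holder and slot below 0.02 m and angle between holder's own z axis and vertical below 0.12 rad and angle between the x axis of holder and the x axis of slot, either way round above 1.17 rad), for 0.1 s.
At the end, for the whole second after the job is handed in: The phone holder stands upright (within 7 degrees) and released in the base, flange on the plate (bar centre 120 to 137 mm above the slot point and within 20 mm of it sideways), bar within 23 degrees of square to the slot; the lamp is within 25 mm of where it was (all of step 2 and distance of lamp from where it was at the start of the episode below 0.025 m); the robot touches nothing.
It fails at once if the lamp is moved by more than 25 mm (distance of lamp from where it was at the start of the episode above 0.025 m).
It also fails if it takes over 43 s, if anything falls off the work surface, if the arm or the gripper's body presses on something with over 40 N, if the wrist force passes 120 N, or if a joint passes its speed limit or range.

ROBOT

A 7-joint arm with a two-finger parallel gripper is mounted at the origin on the work surface. World frame = base frame: x ahead of the robot, y to its left, z up, the work surface at z = 0. Lengths are in m, angles in rad, forces in N, time in s.
With the tool pointing down it reaches from about 0.425 to 0.875 m from the base axis. Payload 4.7 kg.
Tool frame: the origin (TCP) lies at the very end of the fingers, on their centre line; the grasp point (between the pads) lies 19 mm behind it (ctrl.grasp_offset is the distance from the TCP to the grasp point, in m); z points along the fingers, y is the direction in which the jaws open and shut (so a half turn about z gives the same grasp; the last joint's range is limited). The gripper opens to 87 mm and grips with 3 to 60 N. Pads are 19 mm wide; open, the fingers measure 117 mm over their backs; the gripper's body (75 mm by 190 mm) begins 51 mm behind the grasp point.
Start: joints at [-1.138, 0.321, -0.07, 1.45, 0.023, 1.371, -0.057], TCP at [0.264, 0.594, 0.223] pointing down, gripper open.
Joint ranges: [-2.86, 2.86], [-0.3, 2.09], [-1.38, 1.24], [0.06, 2.45], [-1.56, 4.7], [0.09, 2.05], [-2.69, 2.69]. Speed limits (rad/s): [2.57, 2.57, 3.14, 3.14, 3.14, 3.14, 3.14].

INTERFACE

Orientations are given as a rotation vector (axis times angle).
In Python, from bench import ctrl gives the robot as it stands.
- The arm moves only by the shell command python3 -m creep 'ROWS' [FORCE]. ROWS is JSON, a list that holds one entry, the list of rows, each a list of 7 numbers: the opening, from 0 (shut) to 1 (fully open), then the shift along the tool's x, y, z in mm, then the turn, a rotation vector about the tool's x, y, z in rad. In form: [[[grip, dx, dy, dz, rx, ry, rz], ...]]. A call has 1 to 5 rows; each row is the pose to reach, as a shift and turn from the pose commanded when the call began, along the tool's axes at that moment; what a row does not reach only later rows make up. A row lasts 1/10 s, in which the tool goes at most 50 mm and 8.59 degrees, less where a joint would pass 70% of its speed; a pose out of reach is approached as far as the arm can. A call with a gripper value outside its range is refused whole. The fingers move at their own pace and stop on an object; FORCE is the grip in N (left out, the last holds). Time passes only in rows, so rows that repeat a pose let the fingers close. It gives the time, the measured TCP pose, the force and the opening at its end, in the units of the state.
- ctrl.get_state(): the state, without advancing time (a new reading comes with each control period).
- ctrl.get_image(name): name is "scene" or "top" or "wrist"; returns the picture (480x640x3 uint8, red, green, blue); there is no depth.
- ctrl.camera_params(name): a dict with "K" (3x3 intrinsics, pixels), "k1" (the pictures are not rectified: a ray, as slopes to the right and down, at radius r is drawn at 1 + k1 r^2 times it, then the intrinsics apply), "pose" (4x4, takes a point from camera to world coordinates). Camera axes: x right, y down, z forward; pixel columns grow to the right and rows downward; lengths in m; the calibration is good to about 2 mm. A picture is of the moment at which its call begins: read the wrist's pose just before it. camera_params takes no time and is no camera call; for the wrist camera it gives the pose at the moment of the call.
- ctrl.close_job(): hands the job in, once; it reports no verdict.
The state is a dict: "time": time; "joint_positions": joint angles; "qd": joint speeds; "joint_torque": joint torques, N m; "position": TCP position; "tool_rot": TCP orientation; "ft_force": force on the tool from outside, world axes, zero at the start; "torque": the same for the moment, N m; "grip_width": opening from 0.0 (shut) to 1.0 (fully open).
Only numpy, scipy, OpenCV 4.12 (cv2) and the standard library are available. Lean on these libraries where they do the work, as an engineer would, in place of code of your own. Each camera call takes 0.05 s, during which the arm holds its last target. There are 200 camera calls.

## Working session

There is one attempt and no reset: what is moved stays moved. The work goes in short steps, Python scripts to look and compute and a shell command to move; the robot and the scene stay as the last step left them, time stands still between calls to the robot, and variables do not carry over. Pictures are saved under pics/ and viewed, about 8 in all and at most 12, crops included, and the job is handed in when it is done.

```bash
ls; mkdir -p pics; python3 - <<'E'
from bench import ctrl
import cv2, numpy as np
for n in ["scene","top"]:
    p=ctrl.camera_params(n); print(n,np.round(p["K"],1).tolist(),p["k1"],np.round(p["pose"],3).tolist())
    cv2.imwrite(f"pics/{n}0.png",cv2.cvtColor(ctrl.get_image(n),cv2.COLOR_RGB2BGR))
s=ctrl.get_state();print(s["time"],s["position"],s["tool_rot"],ctrl.grasp_offset)
E
```

```text
pics
scene [[469.4, 0.0, 324.1], [0.0, 469.4, 238.4], [0.0, 0.0, 1.0]] -0.09638804857016296 [[-0.527, 0.474, -0.705, 1.062], [0.85, 0.294, -0.438, 0.395], [-0.001, -0.83, -0.558, 0.638], [0.0, 0.0, 0.0, 1.0]]
top [[492.0, 0.0, 325.4], [0.0, 492.0, 243.2], [0.0, 0.0, 1.0]] -0.019004652289178758 [[0.004, -0.996, 0.092, 0.364], [-1.0, -0.005, -0.015, 0.024], [0.015, -0.091, -0.996, 1.018], [0.0, 0.0, 0.0, 1.0]]
0.1 [0.26413623 0.59334147 0.22156345] [-6.52853942e-01 -3.07270213e+00  2.76197515e-03] 0.0187
```

View pics/scene0.png

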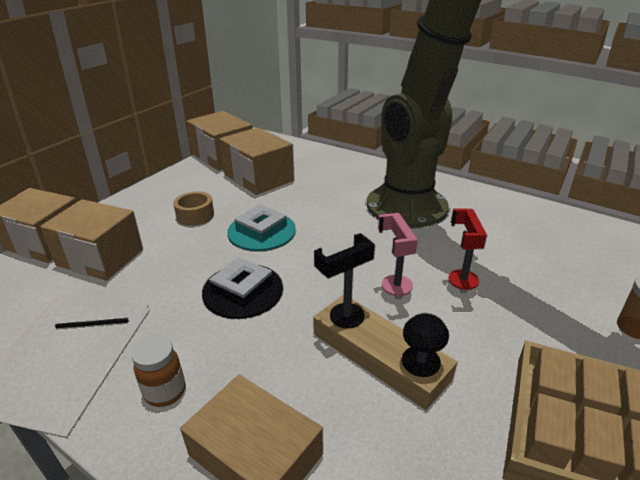

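View pics/top0.png

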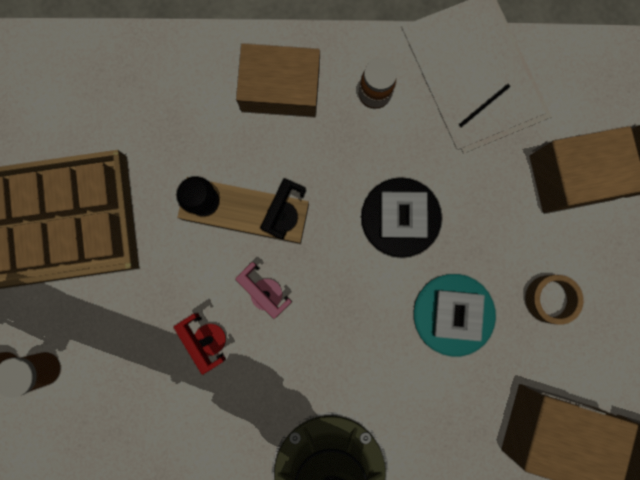

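The scene holds three holder-shaped objects:
- black at scene (345,255), top (285,208)
- pink at scene (398,235), top (265,287)
- red at scene (467,230), top (203,340)

Only the black one stands in the wooden block, next to the lamp at top (198,196), so it is the holder. There are two bases, black at top (405,215) and turquoise at top (460,315), and the black one is meant.

```bash
cat > h.py <<'E'
from bench import ctrl
import cv2, numpy as np
from scipy.spatial.transform import Rotation as R
def ray(p,uv):
    q=cv2.undistortPoints(np.array(uv,float).reshape(-1,1,2),np.array(p["K"]),np.array([p["k1"],0,0,0])).reshape(-1,2)
    T=np.array(p["pose"]); d=np.c_[q,np.ones(len(q))]@T[:3,:3].T
    return T[:3,3],d
def plane(p,uv,z):
    o,d=ray(p,uv); return o+d*((z-o[2])/d[:,2:])
def proj(p,X):
    T=np.array(p["pose"]); c=(np.atleast_2d(X)-T[:3,3])@T[:3,:3]
    return cv2.projectPoints(c.reshape(-1,1,3),np.zeros(3),np.zeros(3),np.array(p["K"]),np.array([p["k1"],0,0,0]))[0].reshape(-1,2)
def tri(pa,ua,pb,ub):
    oa,da=ray(pa,[ua]);ob,db=ray(pb,[ub]);A=np.c_[da[0],-db[0]]
    s=np.linalg.lstsq(A,ob-oa,rcond=None)[0];a=oa+s[0]*da[0];b=ob+s[1]*db[0]
    return (a+b)/2,np.linalg.norm(a-b)
E
python3 - <<'E'
from h import *
ims={n:cv2.imread(f"pics/{n}0.png") for n in("top","scene")};P={n:ctrl.camera_params(n) for n in ims}
def comps(im,mask,box,amin):
    x0,y0,x1,y1=box;m=np.zeros_like(mask);m[y0:y1,x0:x1]=mask[y0:y1,x0:x1]
    return [c for c in cv2.findContours(m,cv2.RETR_EXTERNAL,cv2.CHAIN_APPROX_NONE)[0] if cv2.contourArea(c)>amin]
res={}
for n,box in(("top",(375,185,435,245)),("scene",(205,255,275,305))):
    im=ims[n];hi=im.max(2)
    # plate: light inside black disc; slot: dark inside the plate
    x0,y0,x1,y1=box
    th=cv2.threshold(hi[y0:y1,x0:x1],0,255,cv2.THRESH_OTSU)
    print(n,"otsu",th[0])
    cs,hh=cv2.findContours(th[1],cv2.RETR_CCOMP,cv2.CHAIN_APPROX_NONE)
    for c,h in zip(cs,hh[0]):
        if cv2.contourArea(c)>60: print(n,"hole" if h[3]>=0 else "outer",cv2.contourArea(c),[np.round(np.array(v)+(np.array([x0,y0]) if i==0 else 0),1) for i,v in enumerate(cv2.minAreaRect(c))])
im=ims["top"];dark=(im.max(2)<28).astype(np.uint8)*255
for c in comps(im,dark,(170,165,320,250),80):
    print("dark",cv2.contourArea(c),cv2.minAreaRect(c))
a=cv2.resize(ims["top"][165:255,170:450],None,fx=2.8,fy=2.8,interpolation=cv2.INTER_CUBIC)
b=cv2.resize(ims["scene"][225:325,195:475],None,fx=2.8,fy=2.8,interpolation=cv2.INTER_CUBIC)
cv2.imwrite("pics/crop1.png",np.clip(np.vstack([a,b])*1.6,0,255).astype(np.uint8))
E
```

```text
top otsu 59.0
top outer 1969.0 [array([404.5, 214.5]), array([45., 45.]), np.float64(90.0)]
top hole 271.0 [array([404. , 214.5]), array([23., 12.]), np.float64(90.0)]
scene otsu 91.0
scene outer 1990.5 [array([239.5, 274.5]), array([39., 69.]), np.float64(90.0)]
scene hole 147.0 [array([240.5, 276.4]), array([ 8.7, 20.8]), np.float64(51.3)]
dark 1174.5 ((284.9000244140625, 209.70001220703125), (29.96331024169922, 56.79612731933594), 26.56505012512207)
dark 1175.0 ((197.50003051757812, 197.0000457763672), (41.719295501708984, 36.06244659423828), 45.0)
```

View pics/crop1.png

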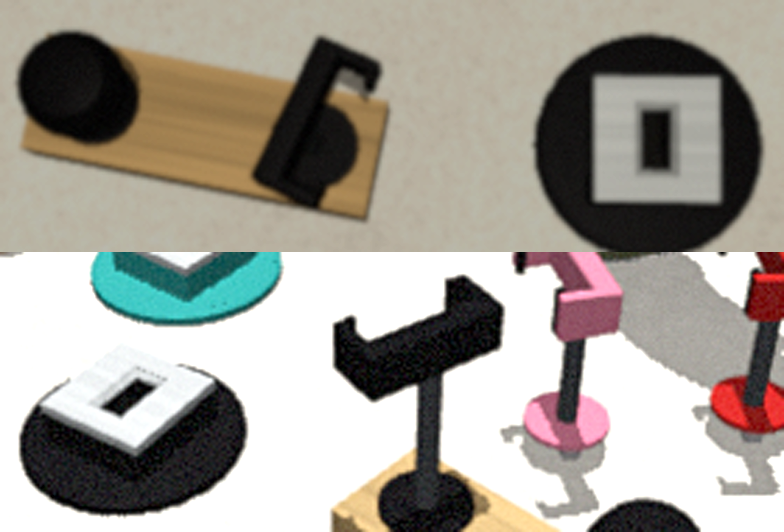

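The crop confirms it. The black holder is at top px (278,206), in the block's right-hand well. Its jaws face right (-y), its post is free, and the lamp is at the other end. The black base's slot is at top px (404,214.5), long along world x.

```bash
python3 - <<'E'
from h import *
P={n:ctrl.camera_params(n) for n in("top","scene","wrist")}
print("slot",tri(P["top"],(404.2,214.5),P["scene"],(240.5,276.4)))
c=[plane(P["top"],[(404.5-22.5,192),(404.5+22.5,192),(404.5+22.5,237),(382,237)],z) for z in(.044,.052)]
print("plate side",[np.linalg.norm(k[0]-k[1]) for k in c])
f=lambda x,y:(170+x/2.8,165+y/2.8)
e=plane(P["top"],[f(331,42),f(272,188)],.192);print("bar ends",e,np.linalg.norm(e[0]-e[1]),e.mean(0))
d=e[0]-e[1];print("bar yaw deg",np.degrees(np.arctan2(d[1],d[0])))
# scene bar: front-lower-face centre approx
print("proj bar centre in scene",proj(P["scene"],[e.mean(0)-[0,0,.017]]),"expected ~(345,258)")
s=ctrl.get_state();M=R.from_rotvec(s["tool_rot"]).as_matrix();print(np.round(M,3))
print("cam in tool",np.round(M.T@(P["wrist"]["pose"][:3,3]-s["position"]),3),np.round(M.T@P["wrist"]["pose"][:3,:3],2).tolist(),P["wrist"]["K"][0][0])
g=e.mean(0).copy();g[2]=.30
print("shift tool mm",np.round(1000*M.T@(g-s["position"])))
E
```

```text
slot (array([ 0.51254154, -0.14929564,  0.03716956]), np.float64(0.001269702469094985))
plate side [np.float64(0.09098932279183788), np.float64(0.09024219451575355)]
bar ends [[0.54763513 0.075283   0.192     ]
 [0.4579481  0.10986412 0.192     ]] 0.09612292626869609 [0.50279162 0.09257356 0.192     ]
bar yaw deg -21.08541462451864
proj bar centre in scene [[346.97928476 256.33887776]] expected ~(345,258)
[[-0.914  0.407 -0.001]
 [ 0.407  0.914 -0.002]
 [-0.    -0.002 -1.   ]]
cam in tool [ 0.071 -0.    -0.164] [[-0.0, -0.96, -0.27], [1.0, -0.0, -0.0], [0.0, -0.27, 0.96]] 348.2838294023154
shift tool mm [-422. -361.  -78.]
```

```bash
python3 -m creep '[[[1,-38,-32,-7,0,0,0],[1,-76,-64,-14,0,0,0],[1,-114,-97,-21,0,0,0],[1,-152,-130,-28,0,0,0],[1,-190,-162,-35,0,0,0]]]' && python3 -m creep '[[[1,-38,-32,-7,0,0,0],[1,-76,-64,-14,0,0,0],[1,-114,-97,-21,0,0,0],[1,-152,-130,-28,0,0,0],[1,-190,-162,-35,0,0,0]]]' && python3 -m creep '[[[1,-38,-33,-7,0,0,0],[1,-42,-37,-8,0,0,0],[1,-42,-37,-8,0,0,0]]]'
python3 - <<'E'
from h import *
s=ctrl.get_state();p=ctrl.camera_params("wrist");im=ctrl.get_image("wrist")
np.save("w1.npy",p["pose"]);print(s["position"],s["tool_rot"],np.round(s["joint_positions"],2),s["time"])
cv2.imwrite("pics/w1.png",cv2.convertScaleAbs(cv2.cvtColor(im,cv2.COLOR_RGB2BGR),alpha=1.5))
print(proj(p,[[.5028,.0926,.192]]))
E
```

```text
time: 0.6
position: [0.3715, 0.3683, 0.2572]
tool_rot: [-0.653, -3.073, 0.0]
ft_force: [-0.3, 1.7, 0.7]
grip_width: 1.001
time: 1.1
position: [0.4782, 0.145, 0.2921]
tool_rot: [-0.653, -3.073, -0.0]
ft_force: [0.7, 0.2, 0.3]
grip_width: 1.0
time: 1.4
position: [0.5017, 0.0943, 0.3]
tool_rot: [-0.66, -3.071, -0.0]
ft_force: [-0.8, 0.5, -0.4]
grip_width: 1.001
[0.50167133 0.09425149 0.29996959] [-6.59944162e-01 -3.07146950e+00 -2.86545219e-04] [-0.6  -0.02  0.36  1.68  0.01  1.48  0.91] 1.4
[[316.14495678 238.21884404]]
```

View pics/w1.png

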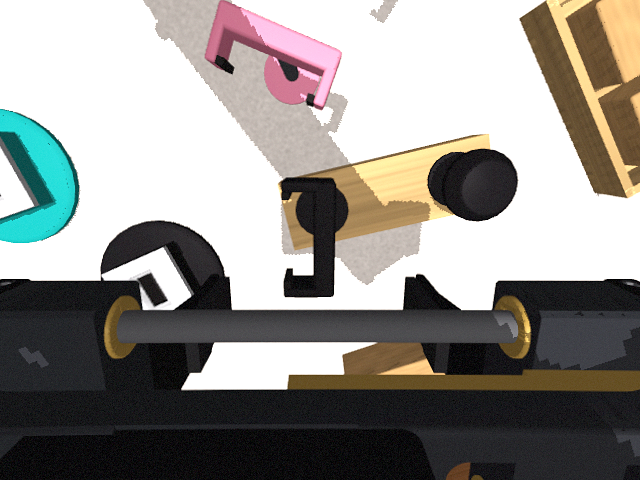

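The wrist view shows the holder's bar almost vertical, x≈315–334 and y≈178–296, jaws to the left. The lamp is well clear at (480,185).

```bash
python3 - <<'E'
from h import *
p=ctrl.camera_params("wrist");p["pose"]=np.load("w1.npy");s=ctrl.get_state();M=R.from_rotvec(s["tool_rot"]).as_matrix()
g=cv2.imread("pics/w1.png").max(2)
L=[];Rr=[]
for v in range(212,264,3):
    row=g[v,290:350].astype(int); 
    dk=np.where(row<60)[0]+290; Rr.append((dk.max()+.5,v))
    if v>240: L.append((dk.min()-.5,v))
for v in range(270,350):pass
col=g[150:310,322:332].max(1);d=np.where(col<75)[0]+150;print("rows",d.min(),d.max())
Rp=plane(p,Rr,.192);Lp=plane(p,L,.192)
T=lambda X:(X-s["position"])@M*1000
r=T(Rp);l=T(Lp);f=np.polyfit(r[:,0],r[:,1],1);print("right edge y mm",f,"left",l[:,1].round(1),"right",r[:,1].round(1))
print("ends tool x",T(plane(p,[(327,d.min()-.5),(327,d.max()+.5)],.192)).round(1))
E
```

```text
rows 178 295
right edge y mm [ 0.26814086 15.53865572] left [-5.  -5.  -5.  -5.  -5.  -5.  -5.1 -5.1] right [22.1 21.3 21.4 19.8 19.1 16.7 14.4 12.  12.  12.  12.  12.1 12.1 12.1
 12.1 11.3 11.4 11.4]
ends tool x [[ 45.    5.8 107.7]
 [-53.5   6.1 107.6]]
```

```bash
python3 -m creep '[[[1,-4,3,40,0,0,0],[1,-4,3,85,0,0,0],[1,-4,3,125,0,0,0],[1,-4,3,144,0,0,0],[1,-4,3,144,0,0,0]]]' && python3 -m creep '[[[0,0,0,0,0,0,0],[0,0,0,0,0,0,0],[0,0,0,0,0,0,0],[0,0,0,0,0,0,0],[0,0,0,0,0,0,0]]]' 35 && python3 -m creep '[[[0,0,0,0,0,0,0],[0,0,0,0,0,0,0],[0,0,0,-5,0,0,0],[0,0,0,-10,0,0,0]]]'
```

```text
time: 1.95
position: [0.5026, 0.0991, 0.1522]
tool_rot: [-0.646, -3.068, 0.005]
ft_force: [-0.7, -1.1, 0.6]
grip_width: 1.0
time: 2.45
position: [0.5065, 0.0974, 0.1566]
tool_rot: [0.653, 3.072, 0.001]
ft_force: [-0.0, -0.8, -0.1]
grip_width: 0.632
time: 2.85
position: [0.5061, 0.0973, 0.1663]
tool_rot: [-0.653, -3.073, 0.0]
ft_force: [0.4, -0.2, 0.3]
grip_width: 0.263
```

```bash
python3 -m creep '[[[0,0,0,9,0,0,0],[0,0,0,9,0,0,0],[0,0,0,9,0,0,0],[0,0,0,9,0,0,0]]]' && python3 -m creep '[[[0,0,0,0,0,0,0],[0,0,0,0,0,0,0]]]'
```

```text
time: 3.25
position: [0.5086, 0.0974, 0.1608]
tool_rot: [0.653, 3.068, 0.005]
ft_force: [-3.2, -1.5, 17.5]
grip_width: 0.201
time: 3.45
position: [0.5086, 0.0974, 0.1608]
tool_rot: [0.653, 3.068, 0.005]
ft_force: [-2.7, -1.2, 17.6]
grip_width: 0.203
```

```bash
python3 -m creep '[[[0,0,0,-15,0,0,0],[0,0,0,-35,0,0,0],[0,0,0,-60,0,0,0],[0,0,0,-85,0,0,0],[0,0,0,-110,0,0,0]]]' 45
python3 - <<'E'
from h import *
s=ctrl.get_state();M=R.from_rotvec(s["tool_rot"]).as_matrix();print(s["position"],np.round(M,3).tolist(),s["ft_force"])
im=ctrl.get_image("scene");w=ctrl.get_image("wrist")
b=lambda a:cv2.convertScaleAbs(cv2.cvtColor(a,cv2.COLOR_RGB2BGR),alpha=1.4)
cv2.imwrite("pics/l1.png",np.vstack([np.hstack([cv2.resize(b(im),(400,300)),cv2.resize(b(w),(400,300))]),cv2.resize(b(im)[150:350,240:507],(400,300)).repeat(1,0) if 0 else np.hstack([cv2.resize(b(im)[130:360,220:526],(400,300)),cv2.resize(b(w)[150:390,160:480],(400,300))])]))
E
```

```text
time: 3.95
position: [0.5056, 0.0972, 0.267]
tool_rot: [-0.653, -3.072, 0.001]
ft_force: [0.1, 0.4, -2.0]
grip_width: 0.203
[0.50564904 0.09720617 0.26702129] [[-0.914, 0.407, -0.001], [0.407, 0.914, -0.0], [0.001, -0.001, -1.0]] [ 0.09416449  0.3986448  -1.96857862]
```

View pics/l1.png

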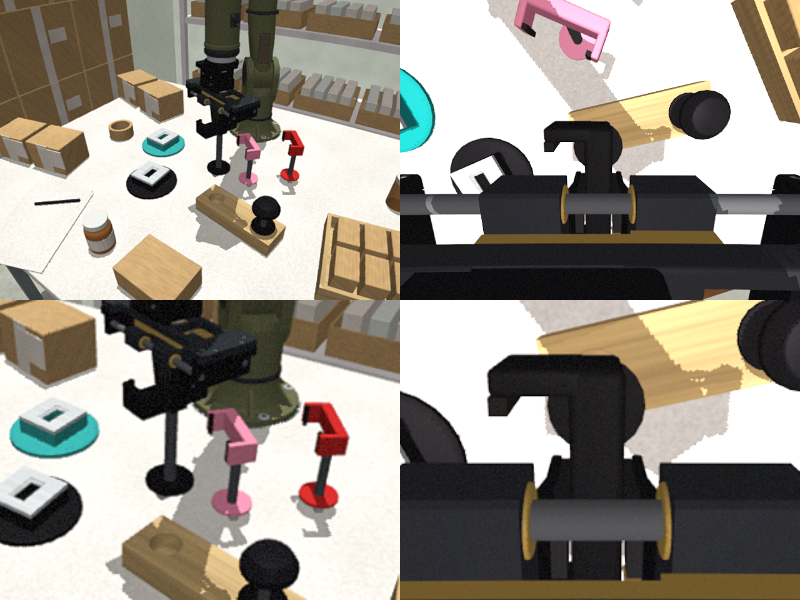

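The holder hangs gripped and upright, the well is empty and the lamp still stands in its own. Now the move over the slot.

```bash
python3 - <<'E'
from h import *
p=ctrl.camera_params("top");S=plane(p,[(404.3,214.5)],.044)[0];print("slot",S)
s=ctrl.get_state();M=R.from_rotvec(s["tool_rot"]).as_matrix()
t=S.copy();t[2]=.21;t[0]+=.0007
print((1000*M.T@(t-s["position"])).round(1), "yaw",np.degrees(np.arctan2(M[1,0],M[0,0])))
E
```

```text
slot [ 0.51187518 -0.14882396  0.044     ]
[-104.3 -223.5   59.3] yaw 156.0020087675538
```

```bash
python3 -m creep '[[[0,-17,-36,0,0,0,-0.08],[0,-35,-75,5,0,0,-0.16],[0,-53,-113,15,0,0,-0.25],[0,-70,-150,25,0,0,-0.34],[0,-88,-188,35,0,0,-0.42]]]' && python3 -m creep '[[[0,1,-41,0,0,0,0],[0,1,-41,10,0,0,0],[0,1,-41,22,0,0,0],[0,1,-41,22,0,0,0]]]'
python3 - <<'E'
from h import *
s=ctrl.get_state();M=R.from_rotvec(s["tool_rot"]).as_matrix();print(s["position"],np.round(M,3).tolist(),np.round(s["joint_positions"],2))
b=lambda a:cv2.convertScaleAbs(cv2.cvtColor(a,cv2.COLOR_RGB2BGR),alpha=1.6)
I={}
for n in("scene","top","wrist"):
    I[n]=b(ctrl.get_image(n));cv2.imwrite(f"pics/{n}2.png",I[n])
a=cv2.resize(I["scene"][170:320,170:370],(400,300));c=cv2.resize(I["top"][140:290,320:520],(400,300))
cv2.imwrite("pics/pre.png",np.vstack([np.hstack([a,c]),np.hstack([cv2.resize(I["wrist"],(400,300)),cv2.resize(I["wrist"][160:310,220:420],(400,300))])]))
E
```

```text
time: 4.55
position: [0.509, -0.1115, 0.2297]
tool_rot: [0.008, -3.14, -0.001]
ft_force: [1.0, 0.7, -1.5]
grip_width: 0.2
time: 4.95
position: [0.5074, -0.1494, 0.2067]
tool_rot: [0.004, -3.136, -0.002]
ft_force: [-0.1, 0.3, -2.5]
grip_width: 0.205
[ 0.50741352 -0.14940989  0.20668128] [[-1.0, -0.003, -0.005], [-0.003, 1.0, 0.001], [0.005, 0.001, -1.0]] [-0.35  0.07  0.62  1.79 -0.04  1.3   1.85]
```

View pics/pre.png

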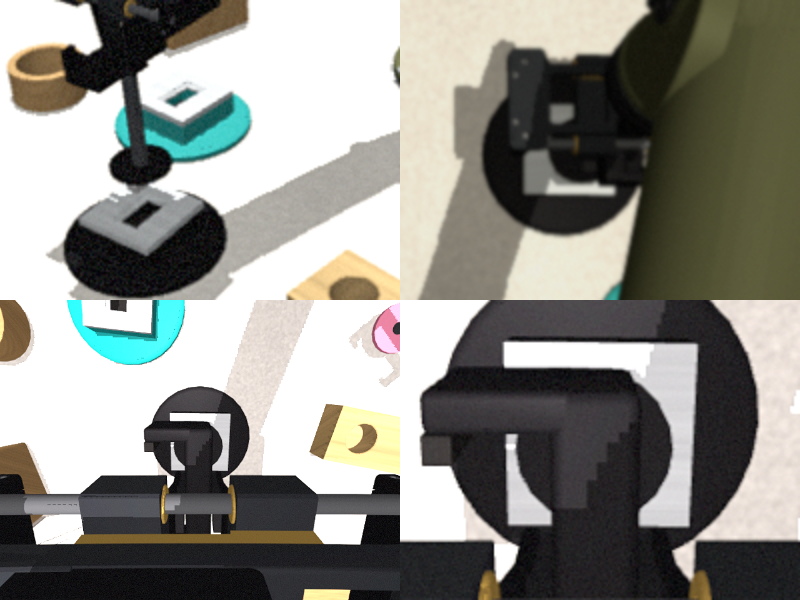

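```bash
python3 - <<'E'
from h import *
s=ctrl.get_state();pos=s["position"];P={n:ctrl.camera_params(n) for n in("scene","wrist")}
g=cv2.imread("pics/scene2.png").max(2)
m=(g<95).astype(np.uint8);m[:240]=0;m[264:]=0;m[:,:220]=0;m[:,260:]=0
for v in range(240,264,2):
    d=np.where(m[v])[0]; print(v,d.min() if len(d) else None,d.max() if len(d) else None,end="; ")
th=np.linspace(0,2*np.pi,200)
for z in(pos[2]-.1155,pos[2]-.1095):
  C=np.c_[pos[0]+.032*np.cos(th),pos[1]+.032*np.sin(th),0*th+z]
  for n in P:
    q=proj(P[n],C);print(n,z.round(3),"min",q.min(0).round(1),"max",q.max(0).round(1))
pl=[[.5119+a*.045,-.1488+b*.045,.044] for a in(-1,1) for b in(-1,1)]
print("plate wrist",proj(P["wrist"],pl).round(0).tolist())
w=cv2.imread("pics/wrist2.png").max(2)
for v in(200,225,240,255,265): print(v,np.where(w[v,270:375]>150)[0]+270)
E
```

```text
240 235 242; 242 235 245; 244 232 251; 246 229 253; 248 227 254; 250 226 256; 252 225 254; 254 225 254; 256 226 253; 258 227 250; 260 230 246; 262 234 243; scene 0.094 min [222.  243.9] max [254.3 262.6]
wrist 0.094 min [279.4 195.7] max [356.8 270.7]
scene 0.1 min [221.6 241.4] max [254.  260.2]
wrist 0.1 min [278.6 196.7] max [357.7 273.2]
plate wrist [[271.0, 177.0], [367.0, 177.0], [274.0, 268.0], [364.0, 268.0]]
200 [337 338 339 340 341 342 343 344 345 346 347 348 349 350 351 352 353 354
 355 356 357 358 359 360 361 362 363 364 365 366 367]
225 [355 356 357 358 359 360 361 362 363 364 365 366]
240 [273 274 275 276 277 278 355 356 357 358 359 360 361 362 363 364 365]
255 [274 275 276 277 278 279 280 281 282 283 284 349 350 351 352 353 354 355
 356 357 358 359 360 361 362 363 364]
265 [274 275 276 277 278 279 280 281 282 283 284 285 286 287 288 289 290 291
 292 293 294 340 341 342 343 344 345 346 347 348 349 350 351 352 353 354
 355 356 357 358 359 360 361 362 363 364]
```

Predicted and observed plate edges in the wrist view agree to 1 px. The flange is 1–2 mm towards -x and the slot allows ±4 mm, so I correct about 5 mm in x and go down.

```bash
python3 -m creep '[[[0,-5,0.5,0,0,0,0],[0,-5,0.5,8,0,0,0],[0,-5,0.5,16,0,0,0],[0,-5,0.5,20,0,0,0],[0,-5,0.5,20,0,0,0]]]' && python3 -m creep '[[[0,0,0,4,0,0,0],[0,0,0,8,0,0,0],[0,0,0,12,0,0,0],[0,0,0,12,0,0,0]]]'
```

```text
time: 5.6
position: [0.5134, -0.1505, 0.1889]
tool_rot: [0.002, -3.14, -0.0]
ft_force: [-0.1, 0.3, -2.6]
grip_width: 0.204
time: 6.0
position: [0.5137, -0.1506, 0.1773]
tool_rot: [0.002, -3.141, -0.0]
ft_force: [-0.1, 0.3, -2.8]
grip_width: 0.205
```

```bash
python3 -m creep '[[[0,0.5,1.5,3,0,0,0],[0,0.5,1.5,6,0,0,0],[0,0.5,1.5,9,0,0,0],[0,0.5,1.5,9,0,0,0]]]' && python3 -m creep '[[[0,0,0,3,0,0,0],[0,0,0,5,0,0,0],[0,0,0,7,0,0,0],[0,0,0,7,0,0,0]]]'
```

```text
time: 6.4
position: [0.5133, -0.1491, 0.1685]
tool_rot: [0.002, -3.141, -0.0]
ft_force: [-0.2, -0.0, -2.1]
grip_width: 0.206
time: 6.8
position: [0.5134, -0.1491, 0.1616]
tool_rot: [0.002, -3.141, -0.0]
ft_force: [-0.6, 0.7, -2.1]
grip_width: 0.205
```

The TCP is at 0.162 m with no contact force, so the foot is already inside the slot. Going on to touch.

```bash
python3 -m creep '[[[0,0,0,2,0,0,0],[0,0,0,3,0,0,0],[0,0,0,4,0,0,0],[0,0,0,4,0,0,0]]]'
```

```text
time: 7.2
position: [0.5141, -0.1494, 0.16]
tool_rot: [-0.002, 3.14, 0.001]
ft_force: [-3.9, 1.5, 9.8]
grip_width: 0.207
```

```bash
python3 -m creep '[[[0,0,0,0,0,0,0],[0,0,0,-1,0,0,0.07],[0,0,0,-1,0,0,0.2],[0,0,0,-1,0,0,0.33],[0,0,0,-1,0,0,0.46]]]'; python3 -m creep '[[[0,0,0,0,0,0,0.13],[0,0,0,0,0,0,0.26],[0,0,0,0,0,0,0.39],[0,0,0,0,0,0,0.52],[0,0,0,0,0,0,0.52]]]'
```

```text
time: 7.7
position: [0.5151, -0.1488, 0.1599]
tool_rot: [0.721, 3.054, 0.002]
ft_force: [1.1, -0.5, 1.1]
grip_width: 0.201
time: 8.2
position: [0.5149, -0.1494, 0.1599]
tool_rot: [1.476, 2.77, 0.002]
ft_force: [0.6, -0.3, 2.9]
grip_width: 0.203
```

```bash
python3 -m creep '[[[0,0,0,0,0,0,0.13],[0,0,0,0,0,0,0.26],[0,0,0,0,0,0,0.39],[0,0,0,0,0,0,0.5],[0,0,0,0,0,0,0.6]]]'; python3 -m creep '[[[0,0,0,0,0,0,0],[0,0,0,0,0,0,0]]]'
python3 - <<'E'
from h import *
s=ctrl.get_state();M=R.from_rotvec(s["tool_rot"]).as_matrix();print("yaw",np.degrees(np.arctan2(M[1,0],M[0,0])),s["joint_positions"][6])
b=lambda a:cv2.convertScaleAbs(cv2.cvtColor(a,cv2.COLOR_RGB2BGR),alpha=1.5)
a=b(ctrl.get_image("scene"))[130:330,140:407];w=b(ctrl.get_image("wrist"))
cv2.imwrite("pics/turn.png",np.hstack([cv2.resize(a,(400,300)),cv2.resize(w,(400,300))]))
E
```

```text
time: 8.7
position: [0.5147, -0.1503, 0.1599]
tool_rot: [2.229, 2.209, 0.001]
ft_force: [1.0, -1.3, 1.6]
grip_width: 0.202
time: 8.9
position: [0.5144, -0.15, 0.1599]
tool_rot: [2.224, 2.215, 0.001]
ft_force: [0.9, -1.1, 5.1]
grip_width: 0.204
yaw 89.76266157504077 0.3202640883636332
```

View pics/turn.png

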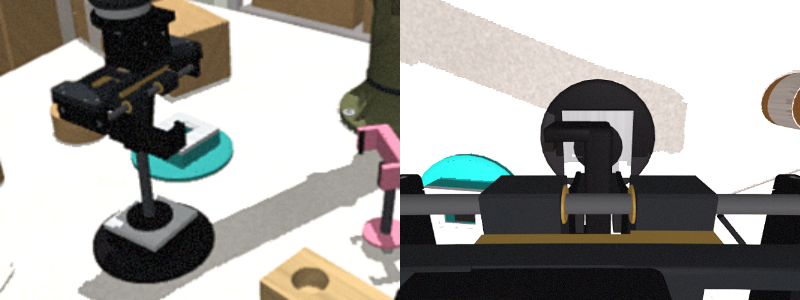

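The flange sits flat on the plate and the bar is square to the slot (yaw 89.8°). Releasing.

```bash
python3 -m creep '[[[0.6,0,0,0,0,0,0],[0.6,0,0,0,0,0,0],[0.6,0,0,0,0,0,0],[0.6,0,0,0,0,0,0],[0.6,0,0,0,0,0,0]]]'; python3 -m creep '[[[0.6,0,0,-10,0,0,0],[0.6,0,0,-30,0,0,0],[0.6,0,0,-60,0,0,0],[0.6,0,0,-100,0,0,0],[0.6,0,0,-140,0,0,0]]]'
python3 - <<'E'
from h import *
s=ctrl.get_state();print(s["position"],s["ft_force"],s["time"])
b=lambda a:cv2.convertScaleAbs(cv2.cvtColor(a,cv2.COLOR_RGB2BGR),alpha=1.5)
a=b(ctrl.get_image("scene"))[130:430,140:540];w=b(ctrl.get_image("wrist"));cv2.imwrite("pics/wend.png",w)
cv2.imwrite("pics/end.png",np.hstack([cv2.resize(a,(400,300)),cv2.resize(w,(400,300))]))
p=ctrl.camera_params("wrist");print("bar top centre expected",proj(p,[[.5125,-.149,.191]]).round(0), "lamp scene",)
E
```

```text
time: 9.5
position: [0.5133, -0.1489, 0.1587]
tool_rot: [-2.229, -2.212, 0.0]
ft_force: [0.5, -0.4, -0.3]
grip_width: 0.553
time: 10.0
position: [0.5132, -0.1493, 0.301]
tool_rot: [-2.23, -2.212, -0.0]
ft_force: [0.8, 0.3, 0.2]
grip_width: 0.602
[ 0.5131942  -0.1492711   0.30098653] [0.83500858 0.27370571 0.24970849] 10.0
bar top centre expected [[309. 233.]] lamp scene
```

View pics/end.png

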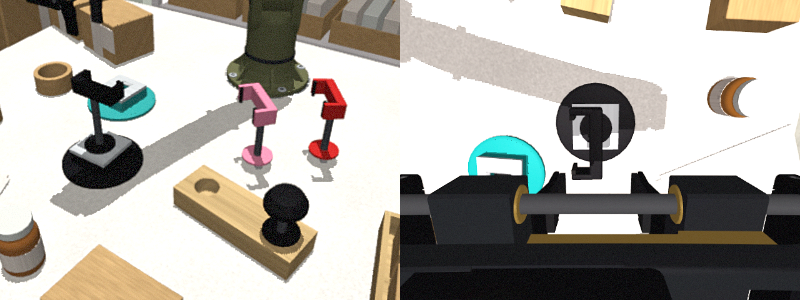

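The holder stands upright in the base with the bar square to the slot, the gripper is clear, and the lamp is in its well.

```bash
python3 -c "
from bench import ctrl
print(ctrl.close_job())"
```

```text
the job is handed in; nothing more can be done
None
```

The phone holder is seated in the black stand base, locked by a quarter turn and released. I handed the job in at about 10 s of robot time; no verdict was reported.

- **Seating:** the foot went into the slot without touching. Contact came with the tool at 0.160 m, against the 0.1595 m I had worked out for the flange lying on the plate.
- **Turn:** I turned the seated holder a quarter turn; the tool's yaw read 89.8° before I let go, with the slot along world x.
- **Last pictures:** the holder stands upright on the plate with its bar square to the slot. The lamp is in its well, and the gripper is well above with no contact force. I judged these by eye and did not measure the lamp's position again.
- **What went wrong:** I first lifted about 10 mm before the fingers had closed, so I went back down and gripped again. The bar ended up about 4 mm lower between the pads than planned, and the force read about 17 N at that point.
- **Disagreement:** before insertion, the wrist and scene views differed by about 1–2 mm on the flange's sideways position. That was within the slot's ±4 mm clearance.

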